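Put the case-press dies back in their die block by size

TASK

The four round aluminium dies of the case press are standing on the dark mat among two watches. Put them away in the wooden die block, in order of diameter, each standing cup upward and fully down on the felt of the well made for it: the smallest die in the smallest well, up to the largest in the largest. Leave the two watches where they lie.

Things in the scene. Friction and masses are not known exactly. Their poses are not given: they have to be found in the camera images.
- die_18: the smallest press die, turned aluminium, 18 mm in diameter and 26 mm tall with a shallow cup and a small bore in its upper face, loose, cup up on the dark mat (164 x 224 mm, 3 mm thick) on the plywood work board, in no set order; origin at the centre of its underside, z up its axis. Any grasp yaw will do
- die_28: the second smallest press die, turned aluminium, 28 mm in diameter and 26 mm tall with a shallow cup and a small bore in its upper face, loose, cup up on the dark mat (164 x 224 mm, 3 mm thick) on the plywood work board, in no set order; origin at the centre of its underside, z up its axis. Any grasp yaw will do
- die_38: the second largest press die, turned aluminium, 38 mm in diameter and 26 mm tall with a shallow cup and a small bore in its upper face, loose, cup up on the dark mat (164 x 224 mm, 3 mm thick) on the plywood work board, in no set order; origin at the centre of its underside, z up its axis. Any grasp yaw will do
- die_48: the largest press die, turned aluminium, 48 mm in diameter and 26 mm tall with a shallow cup and a small bore in its upper face, loose, cup up on the dark mat (164 x 224 mm, 3 mm thick) on the plywood work board, in no set order; origin at the centre of its underside, z up its axis. Any grasp yaw will do
- well_18: felt pad in the smallest round well of the wooden die block, for the 18 mm die: 26 mm wide, 8 mm from block top down to the pad, mouth chamfered 3 mm. Origin: centre of the pad's top, 10 mm above the board; z up, y along the row of wells towards the smaller ones. Block fixed, 80 x 224 mm, top 18 mm above the plywood work board (itself 40 mm over the worktop); next well 43 mm away
- well_28: felt pad in the second smallest round well of the wooden die block, for the 28 mm die: 36 mm wide, 8 mm from block top down to the pad, mouth chamfered 3 mm. Origin: centre of the pad's top, 10 mm above the board; z up, y along the row of wells towards the smaller ones. Block fixed, 80 x 224 mm, top 18 mm above the plywood work board (itself 40 mm over the worktop); neighbours 43 and 53 mm away
- well_38: felt pad in the second largest round well of the wooden die block, for the 38 mm die: 46 mm wide, 8 mm from block top down to the pad, mouth chamfered 3 mm. Origin: centre of the pad's top, 10 mm above the board; z up, y along the row of wells towards the smaller ones. Block fixed, 80 x 224 mm, top 18 mm above the plywood work board (itself 40 mm over the worktop); neighbours 53 and 63 mm away
- well_48: felt pad in the largest round well of the wooden die block, for the 48 mm die: 56 mm wide, 8 mm from block top down to the pad, mouth chamfered 3 mm. Origin: centre of the pad's top, 10 mm above the board; z up, y along the row of wells towards the smaller ones. Block fixed, 80 x 224 mm, top 18 mm above the plywood work board (itself 40 mm over the worktop); next well 63 mm away
- watch_round: a watch head without strap, round gold-toned case, 40 x 33 x 11 mm, loose, lying on the mat among the dies, not to be disturbed; origin at the centre of its underside, x along the 40 mm length
- watch_square: a watch head without strap, squarish steel case, 40 x 33 x 11 mm, loose, lying on the mat among the dies, not to be disturbed; origin at the centre of its underside, x along the 40 mm length. Beware: a front post of the stall, 30 mm square and 0.86 m high, stands at x 0.39, y -0.28, between the robot's right side and the work board; keep the arm behind it when swinging past

How it is judged:
By the outcome, as a careful person would: the job done as asked, in the order asked, and still so for the second after the job is handed in, with the robot touching nothing.
It also fails if it takes over 80 s, if anything falls off the work surface, if the arm or the gripper's body presses on something with over 40 N, if the wrist force passes 120 N, or if a joint passes its speed limit or range.

ROBOT

A 6-joint arm with a two-finger parallel gripper is mounted at the origin on a cart in front of the work surface, level with it; the furniture and walls round the work are solid. World frame = base frame: x ahead of the robot, y to its left, z up, the work surface at z = 0. Lengths are in m, angles in degrees, forces in N, time in s.
With the tool pointing down it reaches from about 0.3 to 0.75 m from the base axis. Payload 8.5 kg.
Tool frame: the origin (TCP) lies midway between the tips of the shut fingers; the grasp point (between the pads) lies 19 mm behind it; z points along the fingers, y is the line along which they close (so a half turn about z gives the same grasp; the last joint's range is limited). The gripper opens to 85 mm and grips with 20 to 120 N. Pads are 22 mm wide; open, the fingers measure 114 mm over their backs; the gripper's body (76 mm by 85 mm) begins 54 mm behind the grasp point. The pads swing forward as they close: fully open they stand 13 mm farther back than shut.
Start: joints at [58.997, 21.807, 74.336, -0, 83.858, -12.336], TCP at [0.176, 0.521, 0.231] pointing down, gripper open.
Joint ranges: [-178.18, 178.18], [-50.72, 133.34], [12.68, 142.11], [-81.47, 261.47], [9.98, 163.14], [-165.26, 165.26]. Speed limits (degrees/s): [136.94, 136.94, 180, 180, 180, 180].

INTERFACE

Orientations are given as a 3x3 rotation matrix whose columns are the frame's x, y, z axes.
In Python, from rig import env, get_image, close_job gives the robot as it stands.
- The arm moves only by the tool step_arm, never from a script. Its argument "targets" is a list of rows, each a list of 2 entries, a list of its own where there are three numbers: the shift along the tool's x, y, z as a fraction of full scale, then the turn, a rotation vector about the tool's x, y, z as a fraction of full scale. In form: [[[x, y, z], [wx, wy, wz]], ...]. A call has 1 to 10 rows; each row is the pose to reach, as a shift and turn from the pose commanded when the call began, along the tool's axes at that moment; what a row does not reach only later rows make up. Full scale, the value 1, is 0.3 m for a shift and 45 degrees for a turn. A row lasts 1/12 s, in which the tool goes at most 41.7 mm and 7.16 degrees, less where a joint would pass 70% of its speed; a pose out of reach is approached as far as the arm can. A call with a number of a shift or a turn outside -1 to 1 is refused whole. A call with a gripper value outside its range is refused whole. "jaw" is the finger opening in mm, from 0 to 85.4, set as the call begins (left out, the last holds). The fingers move at their own pace and stop on an object; "grip_force" is the grip in N (left out, the last holds). Time passes only in rows, so rows that repeat a pose let the fingers close. It gives the time, the measured TCP pose, the force, the opening and the grip force at its end, in the units of the state.
- env.observe(): the state, without advancing time (a new reading comes with each control period).
- get_image(name): name is "scene" or "top" or "wrist"; returns a dict with "img" (480x640x3 uint8, red, green, blue), "z_map" (480x640 float32, m along the optical axis (not along the pixel's ray), 0 where there is no reading), "intrinsics" (3x3 intrinsics, pixels), "D" ([k1, k2, p1, p2, k3] as OpenCV has them; the pictures are not rectified), "rvec" (rotation vector, rad) and "tvec" (3), from world to camera coordinates, as OpenCV has them. Camera axes: x right, y down, z forward; pixel columns grow to the right and rows downward; lengths in m; the calibration is good to about 2 mm. A picture is of the moment at which its call begins.
- close_job(): hands the job in; it is judged then, once.
The state is a dict: "time_s": time; "q": joint angles; "qvel": joint speeds; "joint_efforts": joint torques, N m; "position": TCP position; "tool_rot": TCP orientation; "ft_force": force on the tool from outside, world axes, zero at the start; "wrist_torque": the same for the moment, N m; "grip_width": finger opening in m; "gripper_force": force on a finger pad.
Only numpy, scipy, OpenCV 4.12 (cv2) and the standard library are available. Lean on these libraries where they do the work, as an engineer would, in place of code of your own. Each camera call takes 0.05 s, during which the arm holds its last target. There are 200 camera calls.

## Working session

There is one attempt and no reset: what is moved stays moved. The work goes in short steps, Python scripts to look and compute and a tool call to move; the robot and the scene stay as the last step left them, time stands still between calls to the robot, and variables do not carry over. Pictures are saved under pics/ and viewed, at most 14 in all, crops included, and the job is handed in when it is done.

Besides the shell and the picture viewer there is one more tool, called in YAML: its name, and indented under it one key for each argument. step_arm: Moves the arm, as the interface text tells. Its arguments: {"type":"object","properties":{"targets":{"type":"array","items":{"type":"array"}},"jaw":{"type":"number"},"grip_force":{"type":"number"}},"required":["targets"]}

```bash
mkdir -p pics; cat > h.py <<'E'
import numpy as np,cv2
from rig import env,get_image,close_job
def world(d,uv,z):
    R=cv2.Rodrigues(np.array(d["rvec"],float))[0];t=np.array(d["tvec"],float).ravel()
    n=cv2.undistortPoints(np.array(uv,float).reshape(-1,1,2),np.array(d["intrinsics"]),np.array(d["D"])).reshape(-1,2)
    r=np.c_[n,np.ones(len(n))]@R; c=-R.T@t
    s=(z-c[2])/r[:,2]
    return c+r*s[:,None]
def save(d,n): cv2.imwrite("pics/"+n,d["img"][:,:,::-1])
E
python3 - <<'E'
from h import *
import pickle
for n in("top","scene"):
    d=get_image(n);save(d,n+"0.png");pickle.dump(d,open(n+".pkl","wb"))
    R=cv2.Rodrigues(np.array(d["rvec"],float))[0];print(n,-R.T@np.ravel(d["tvec"]),R[2])
s=env.observe();print(s["position"],s["tool_rot"],s["time_s"],s["ft_force"])
E
```

```text
top [0.33877027 0.09505769 0.91753176] [ 0.21239796  0.00847645 -0.97714649]
scene [0.1404011  0.5174411  0.73545837] [ 0.45602067 -0.47139545 -0.75487182]
[0.17589894 0.52084662 0.23078517] [[-9.47390276e-01  3.20079959e-01 -6.96075394e-04]
 [ 3.20080560e-01  9.47389719e-01 -1.07470910e-03]
 [ 3.15461827e-04 -1.24096915e-03 -9.99999180e-01]] 0.1 [ 0.18576668  0.24867203 -0.13770673]
```

View pics/top0.png

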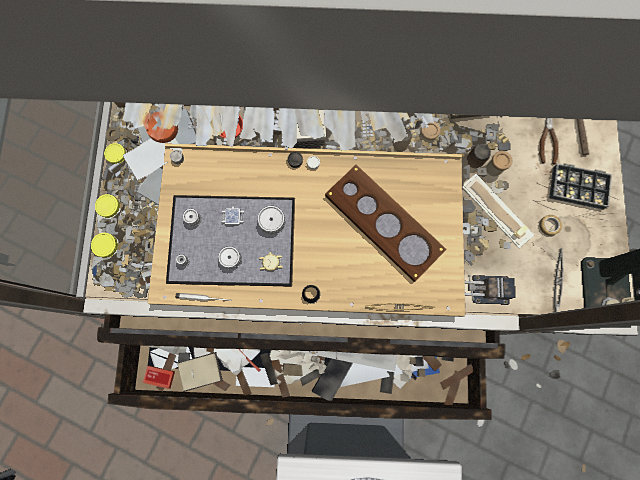

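View pics/scene0.png

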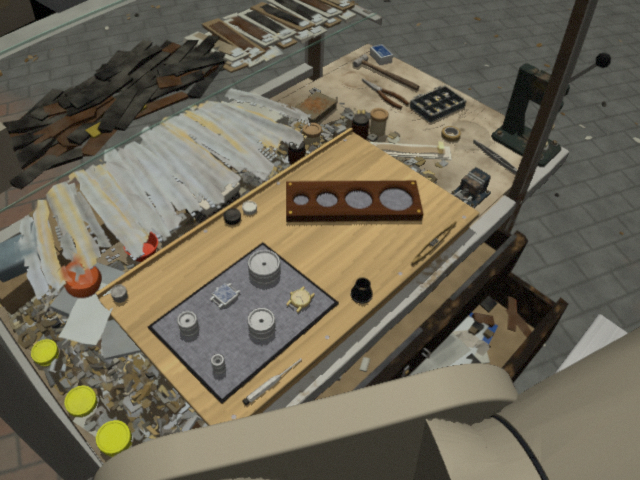

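The top view shows the 18 die near (181,260), 28 at (190,216), 38 at (229,258) and 48 at (271,219). The watches are at (232,216) and (271,262), and the wells run from (349,188) to (414,249). I'll enlarge these areas.

```bash
python3 - <<'E'
from h import *
import pickle
d=pickle.load(open("top.pkl","rb"));im=d["img"][:,:,::-1]
cv2.imwrite("pics/c1.png",cv2.resize(im[190:290,165:298],None,fx=6,fy=6,interpolation=cv2.INTER_CUBIC))
cv2.imwrite("pics/c2.png",cv2.resize(im[160:285,320:450],None,fx=4.8,fy=4.8,interpolation=cv2.INTER_CUBIC))
E
```

```text
(no output)
```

View pics/c1.png

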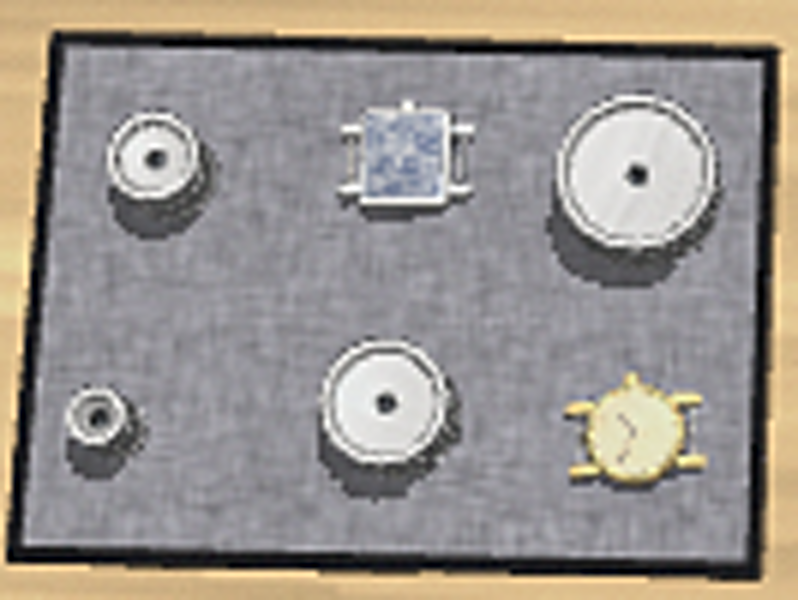

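View pics/c2.png

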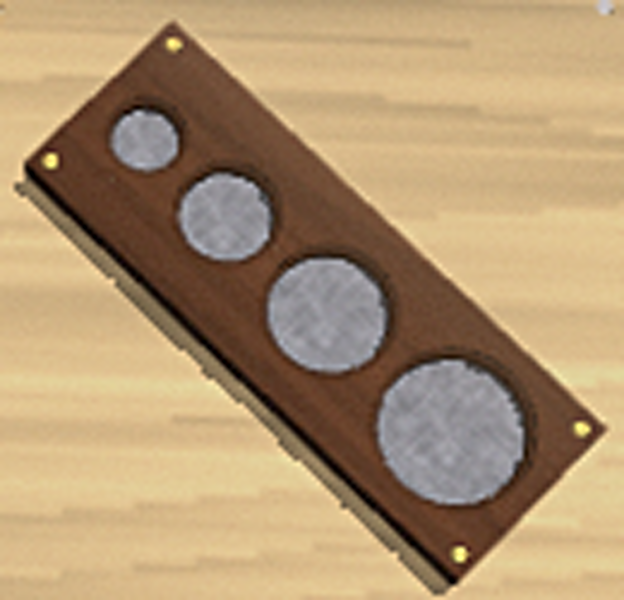

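The crops show die tops at (99,416), (154,155), (386,402) and (638,172) in the mat crop. The pads are at (146,139), (226,217), (328,314) and (451,431) in the block crop. Next I compute world positions and cross-check them against the depth map.

```bash
python3 - <<'E'
from h import *
import pickle
d=pickle.load(open("top.pkl","rb"));e=pickle.load(open("scene.pkl","rb"))
f=lambda p,s,o:(np.array(p)+.5)/s-.5+o
np.set_printoptions(precision=4,suppress=True)
def proj(P):return cv2.projectPoints(P,np.array(e["rvec"],float),np.array(e["tvec"],float),np.array(e["intrinsics"]),np.array(e["D"]))[0].reshape(-1,2)
c=f([(99,416),(154,155),(386,402),(638,172),(405,155),(636,433)],6,(165,190))
D=np.r_[world(d,c[:4],.069),world(d,c[4:],.052)];print("dies,watches\n",D)
p=f([(146,139),(226,217),(328,314),(451,431)],4.8,(320,160));W=world(d,p,.05);print("pads\n",W, np.linalg.norm(np.diff(W,axis=0),axis=1))
s=world(d,f([(174,44),(51,161),(582,429),(460,554)],4.8,(320,160)),.058);print("screws\n",s,s.mean(0))
y=W[0]-W[3];print("row yaw y-axis deg",np.degrees(np.arctan2(y[1],y[0])),[np.degrees(np.arctan2(*(a-b)[[1,0]])) for a,b in((s[0],s[2]),(s[1],s[3]))])
print("scene px",proj(D),proj(W))
# z-map check: world z at die rim/mat/block
R=cv2.Rodrigues(np.array(d["rvec"],float))[0];C=-R.T@np.ravel(d["tvec"])
for uv in [c[2]+[4,0],c[3]+[5,0],(210,240),p[3],(400,210),(320,260)]:
    z=d["z_map"][int(round(uv[1])),int(round(uv[0]))]
    q=world(d,[uv],0)[0]; k=(z/((R@(q-C))[2])); print(uv,C+k*(q-C))
im=e["img"][:,:,::-1]
cv2.imwrite("pics/s1.png",cv2.resize(im[235:385,160:345],None,fx=4,fy=4,interpolation=cv2.INTER_CUBIC))
E
```

```text
dies,watches
 [[0.4774 0.3393 0.069 ]
 [0.556  0.3308 0.069 ]
 [0.4849 0.2565 0.069 ]
 [0.5565 0.1877 0.069 ]
 [0.5633 0.26   0.052 ]
 [0.4815 0.1853 0.052 ]]
pads
 [[ 0.6233  0.0484  0.05  ]
 [ 0.5936  0.0173  0.05  ]
 [ 0.5573 -0.0217  0.05  ]
 [ 0.5144 -0.0679  0.05  ]] [0.043  0.0533 0.063 ]
screws
 [[ 0.6591  0.0392  0.058 ]
 [ 0.6106  0.0844  0.058 ]
 [ 0.5155 -0.1146  0.058 ]
 [ 0.4673 -0.0696  0.058 ]] [ 0.5631 -0.0152  0.058 ]
row yaw y-axis deg 46.874798487689354 [np.float64(46.96584696587381), np.float64(47.073642091038444)]
scene px [[217.4321 358.0586]
 [186.1969 317.5128]
 [260.9363 317.569 ]
 [263.5162 260.6589]
 [223.8182 292.3626]
 [300.0008 296.4207]] [[299.8466 199.6145]
 [325.6163 199.5537]
 [357.3844 199.2195]
 [394.6185 198.8741]]
[232.9167 256.5833] [0.4853 0.2498 0.0679]
[275.9167 218.25  ] [0.5575 0.1791 0.0665]
(210, 240) [0.5185 0.2982 0.0421]
[413.5625 249.3958] [ 0.5143 -0.0677  0.0507]
(400, 210) [ 0.5837 -0.0418  0.0592]
(320, 260) [0.4902 0.0981 0.0406]
```

View pics/s1.png

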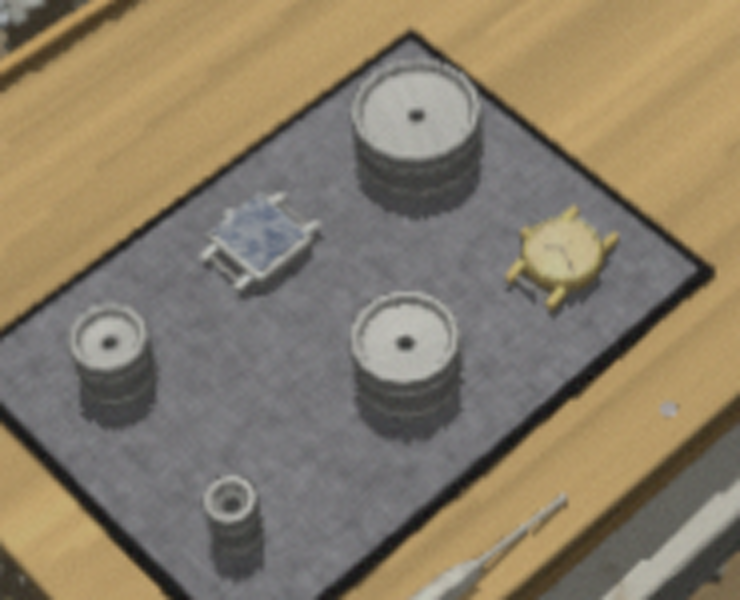

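```bash
cat > g.py <<'E'
import sys
from h import *
from scipy.spatial.transform import Rotation as R
def go(x,y,z,yaw=-43):
    s=env.observe();T=np.array(s["tool_rot"]);p=np.array(s["position"])
    a=np.radians(yaw);yy=np.array([np.cos(a),np.sin(a),0]);zz=np.array([0,0,-1.])
    G=np.c_[np.cross(yy,zz),yy,zz]
    rv=R.from_matrix(T.T@G).as_rotvec(degrees=True)
    print("t%.2f"%s["time_s"],"pos",p.round(4),"F",np.round(s["ft_force"],1),"w",round(s["grip_width"],4),"q",np.round(s["q"],0))
    print("shift",(T.T@(np.array([x,y,z])-p)/.3).round(4),"turn",(rv/45).round(4))
if __name__=="__main__": go(*map(float,sys.argv[1:]))
E
python3 g.py .5565 .1877 .15; python3 g.py .5565 .1877 .15 21.3
```

```text
t0.10 pos [0.1759 0.5208 0.2308] F [ 0.2  0.2 -0.1] w 0.0856 q [ 59.  22.  74.   0.  84. -12.]
shift [-1.5575 -0.6457  0.2696] turn [-1.4000e-03  1.3000e-03  2.5407e+00]
t0.10 pos [0.1759 0.5208 0.2308] F [ 0.2  0.2 -0.1] w 0.0856 q [ 59.  22.  74.   0.  84. -12.]
shift [-1.5575 -0.6457  0.2696] turn [-1.7000e-03  3.0000e-04  1.1118e+00]
```

step_arm:
  targets:
    - [[-1,-0.41,0.05],[0,0,1]]
    - [[-1,-0.41,0.05],[0,0,1]]
    - [[-1,-0.41,0.05],[0,0,1]]
    - [[-1,-0.41,0.05],[0,0,1]]
    - [[-1,-0.41,0.05],[0,0,1]]
    - [[-1,-0.41,0.05],[0,0,1]]
    - [[-1,-0.41,0.05],[0,0,1]]
    - [[-1,-0.41,0.05],[0,0,1]]
    - [[-1,-0.41,0.05],[0,0,1]]
  jaw: 70
  grip_force: 40

```text
time_s: 0.85
position: [0.4247, 0.3049, 0.2155]
tool_rot: [[-0.439, 0.899, 0.0], [0.899, 0.439, -0.001], [-0.001, -0.001, -1.0]]
ft_force: [0.6, -0.2, -0.5]
grip_width: 0.0698
gripper_force: 0.0
```

```bash
python3 g.py .5565 .1877 .15
```

```text
t0.85 pos [0.4247 0.3049 0.2155] F [ 0.6 -0.2 -0.5] w 0.0698 q [23. 20. 80. -0. 80. -3.]
shift [-0.5434  0.2238  0.2188] turn [3.0000e-04 1.9000e-03 1.5336e+00]
```

step_arm:
  targets:
    - [[-0.54,0.22,0.21],[0,0,1]]
    - [[-0.54,0.22,0.21],[0,0,1]]
    - [[-0.54,0.22,0.21],[0,0,1]]
    - [[-0.54,0.22,0.21],[0,0,1]]
    - [[-0.54,0.22,0.21],[0,0,1]]
    - [[-0.54,0.22,0.21],[0,0,1]]
    - [[-0.54,0.22,0.21],[0,0,1]]

```text
time_s: 1.43
position: [0.5522, 0.1918, 0.1521]
tool_rot: [[0.328, 0.945, -0.002], [0.945, -0.328, -0.0], [-0.001, -0.002, -1.0]]
ft_force: [-0.0, 0.1, 1.4]
grip_width: 0.0701
gripper_force: 0.0
```

step_arm:
  targets:
    - [[0,0,0],[0,0,0.53]]
    - [[0,0,0],[0,0,0.53]]
    - [[0,0,0],[0,0,0.53]]
    - [[0,0,0],[0,0,0.53]]
    - [[0,0,0],[0,0,0.53]]

```text
time_s: 1.85
position: [0.5515, 0.193, 0.153]
tool_rot: [[0.677, 0.736, -0.001], [0.736, -0.677, 0.0], [-0.001, -0.001, -1.0]]
ft_force: [-0.1, -0.4, 0.2]
grip_width: 0.07
gripper_force: 0.0
```

```bash
python3 g.py .5565 .1877 .15; python3 - <<'E'
from h import *
d=get_image("wrist");save(d,"w1.png")
import pickle;pickle.dump(d,open("w1.pkl","wb"))
print(cv2.projectPoints(np.array([[.5565,.1877,.069],[.4849,.2565,.069],[.4815,.1853,.052],[.5633,.26,.052]]),np.array(d["rvec"],float),np.array(d["tvec"],float),np.array(d["intrinsics"]),np.array(d["D"]))[0].reshape(-1,2))
E
```

```text
t1.85 pos [0.5515 0.193  0.153 ] F [-0.1 -0.4  0.2] w 0.07 q [ 8. 29. 76.  0. 75. 50.]
shift [-0.0017  0.0243  0.0101] turn [-0.0008  0.0007  0.0095]
[[323.49224776 250.56785249]
 [146.77953123 246.62989228]
 [237.93030232 319.20536226]
 [244.86461468 142.48666786]]
```

View pics/w1.png

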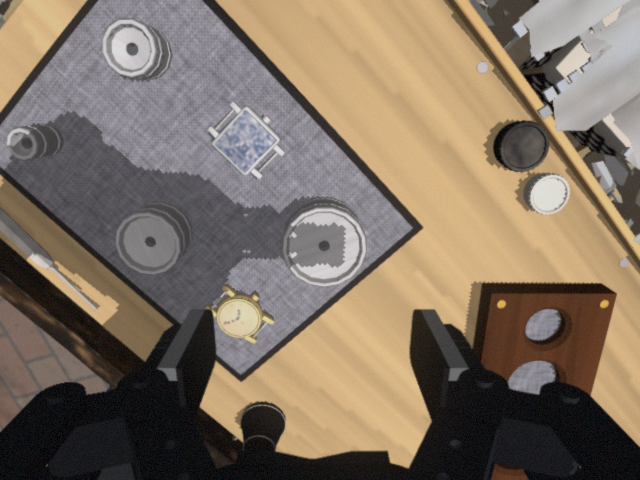

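The wrist view shows the 48 die at (324,245), about 5 px from the predicted (323,251). That is roughly 3 mm along the pads, so it is harmless. Next I descend and grip.

step_arm:
  targets:
    - [[-0.002,0.024,0.05],[0,0,0.01]]
    - [[-0.002,0.024,0.15],[0,0,0.01]]
    - [[-0.002,0.024,0.25],[0,0,0.01]]
    - [[-0.002,0.024,0.31],[0,0,0.01]]
    - [[-0.002,0.024,0.338],[0,0,0.01]]
    - [[-0.002,0.024,0.338],[0,0,0.01]]
    - [[-0.002,0.024,0.338],[0,0,0.01]]

```text
time_s: 2.48
position: [0.5571, 0.1875, 0.0525]
tool_rot: [[0.681, 0.732, 0.001], [0.732, -0.681, 0.0], [0.001, 0.0, -1.0]]
ft_force: [0.1, 0.4, 0.8]
grip_width: 0.0701
gripper_force: 0.0
```

step_arm:
  targets:
    - [[0,0,0],[0,0,0]]
    - [[0,0,0],[0,0,0]]
    - [[0,0,0],[0,0,0]]
    - [[0,0,0],[0,0,0]]
    - [[0,0,0],[0,0,0]]
    - [[0,0,0],[0,0,0]]
    - [[0,0,0],[0,0,0]]
    - [[0,0,0],[0,0,0]]
  jaw: 40

```text
time_s: 3.15
position: [0.5575, 0.1875, 0.0537]
tool_rot: [[0.681, 0.732, 0.003], [0.732, -0.681, 0.001], [0.002, 0.002, -1.0]]
ft_force: [-1.1, 0.8, 5.3]
grip_width: 0.0466
gripper_force: 40.6
```

step_arm:
  targets:
    - [[0,0,-0.1],[0,0,0]]
    - [[0,0,-0.2],[0,0,0]]
    - [[0,0,-0.28],[0,0,0]]
    - [[0,0,-0.28],[0,0,0]]
    - [[0,0,-0.28],[0,0,0]]

```text
time_s: 3.57
position: [0.5572, 0.1874, 0.1376]
tool_rot: [[0.681, 0.732, 0.004], [0.732, -0.681, 0.0], [0.003, 0.002, -1.0]]
ft_force: [0.2, -0.2, -1.7]
grip_width: 0.0461
gripper_force: 41.9
```

```bash
python3 g.py .5144 -.0679 .125; python3 - <<'E'
from h import *
import pickle
o=[]
for n,(x,y,w,h) in {"top":(235,185,90,80),"scene":(220,190,90,80)}.items():
    d=get_image(n);pickle.dump(d,open(n+"1.pkl","wb"))
    o.append(cv2.resize(d["img"][y:y+h,x:x+w,::-1],None,fx=4.4,fy=4.4,interpolation=cv2.INTER_CUBIC))
cv2.imwrite("pics/h1.png",np.hstack(o))
E
```

```text
t3.57 pos [0.5572 0.1874 0.1376] F [ 0.2 -0.2 -1.7] w 0.0461 q [ 7. 30. 77.  0. 73. 50.]
shift [-0.7203  0.4752  0.0411] turn [ 0.0029 -0.0035  0.0011]
```

View pics/h1.png

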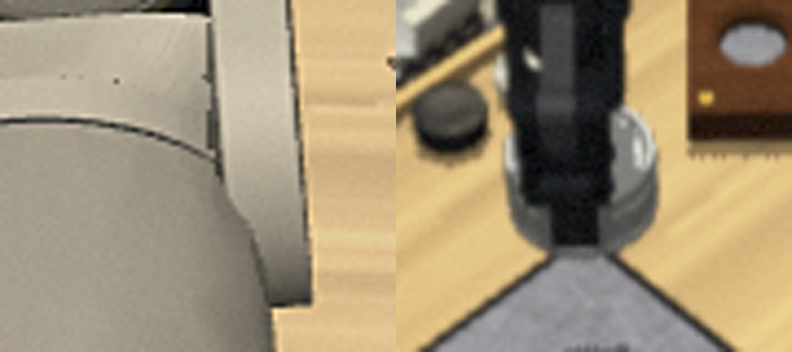

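```bash
python3 - <<'E'
from h import *
import pickle
d=pickle.load(open("scene1.pkl","rb"))
c=np.array([.5572,.1874,0]);y=np.array([.732,-.681,0])
P=[]
for off,z in((-24,.127),(-24,.153),(-23,.1376),(-30,.1376),(-37,.1376),(-23,.141),(-37,.141)):
    P.append(c+y*off/1000+[0,0,z])
p=cv2.projectPoints(np.array(P),np.array(d["rvec"],float),np.array(d["tvec"],float),np.array(d["intrinsics"]),np.array(d["D"]))[0].reshape(-1,2)
print(((p-[220,190])*4.4+[396,0]).round(0))
E
```

```text
[[577. 254.]
 [572. 199.]
 [575. 230.]
 [574. 247.]
 [574. 264.]
 [574. 222.]
 [573. 257.]]
```

The die is held level, with the fingertips about 10 mm above its underside as predicted. Next I move it over the well.

step_arm:
  targets:
    - [[-0.12,0.08,0],[0,0,0]]
    - [[-0.24,0.16,0],[0,0,0]]
    - [[-0.36,0.24,0],[0,0,0]]
    - [[-0.48,0.32,0],[0,0,0]]
    - [[-0.6,0.4,0.02],[0,0,0]]
    - [[-0.72,0.475,0.04],[0,0,0]]
    - [[-0.72,0.475,0.04],[0,0,0]]
    - [[-0.72,0.475,0.04],[0,0,0]]
    - [[-0.72,0.475,0.04],[0,0,0]]

```text
time_s: 4.42
position: [0.5134, -0.0678, 0.1231]
tool_rot: [[0.683, 0.731, -0.002], [0.731, -0.683, 0.001], [-0.0, -0.002, -1.0]]
ft_force: [0.0, 0.5, -1.0]
grip_width: 0.0464
gripper_force: 41.9
```

```bash
python3 g.py .5144 -.0679 .063; python3 - <<'E'
from h import *
import pickle
o=[]
for n,(x,y,w,h) in {"top":(340,180,100,100),"scene":(340,140,100,100)}.items():
    d=get_image(n);pickle.dump(d,open(n+"2.pkl","wb"))
    o.append(cv2.resize(d["img"][y:y+h,x:x+w,::-1],None,fx=4,fy=4,interpolation=cv2.INTER_CUBIC))
cv2.imwrite("pics/h2.png",np.hstack(o))
E
```

```text
t4.42 pos [ 0.5134 -0.0678  0.1231] F [ 0.   0.5 -1. ] w 0.0464 q [-21.  25.  89.   0.  66.  22.]
shift [0.002  0.0029 0.2004] turn [-0.0025  0.0005 -0.001 ]
```

View pics/h2.png

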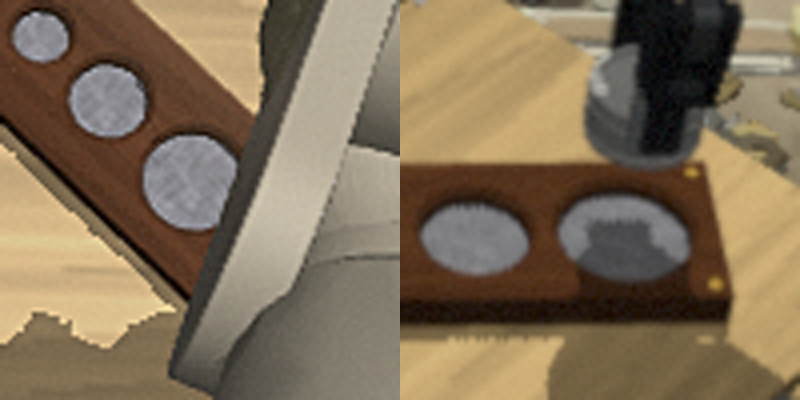

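In the scene view the die hangs above the 48 well at about (643,105), with the well at (625,237). Next I lower it.

step_arm:
  targets:
    - [[0.002,0.003,0.06],[0,0,0]]
    - [[0.002,0.003,0.11],[0,0,0]]
    - [[0.002,0.003,0.14],[0,0,0]]
    - [[0.002,0.003,0.16],[0,0,0]]
    - [[0.002,0.003,0.175],[0,0,0]]
    - [[0.002,0.003,0.185],[0,0,0]]
    - [[0.002,0.003,0.195],[0,0,0]]
    - [[0.002,0.003,0.202],[0,0,0]]
    - [[0.002,0.003,0.202],[0,0,0]]

```text
time_s: 5.27
position: [0.5149, -0.0681, 0.0633]
tool_rot: [[0.682, 0.732, 0.0], [0.732, -0.682, -0.0], [-0.0, 0.0, -1.0]]
ft_force: [-1.0, -0.8, -1.8]
grip_width: 0.0463
gripper_force: 41.9
```

step_arm:
  targets:
    - [[0,0,0.004],[0,0,0]]
    - [[0,0,0.007],[0,0,0]]
    - [[0,0,0.007],[0,0,0]]
    - [[0,0,0.007],[0,0,0]]

```text
time_s: 5.6
position: [0.5149, -0.0681, 0.0613]
tool_rot: [[0.682, 0.732, 0.0], [0.732, -0.682, -0.0], [0.0, 0.0, -1.0]]
ft_force: [-0.1, 1.2, -2.2]
grip_width: 0.0464
gripper_force: 41.9
```

step_arm:
  targets:
    - [[0,0,0],[0,0,0]]
    - [[0,0,0],[0,0,0]]
    - [[0,0,0],[0,0,0]]
    - [[0,0,0],[0,0,0]]
    - [[0,0,0],[0,0,0]]
    - [[0,0,-0.05],[0,0,0]]
    - [[0,0,-0.15],[0,0,0]]
    - [[0,0,-0.26],[0,0,0]]
    - [[0,0,-0.26],[0,0,0]]
  jaw: 68

```text
time_s: 6.35
position: [0.5173, -0.0688, 0.1447]
tool_rot: [[0.681, 0.732, 0.009], [0.732, -0.681, -0.003], [0.004, 0.009, -1.0]]
ft_force: [-0.0, 0.1, 0.5]
grip_width: 0.0678
gripper_force: 0.0
```

```bash
python3 g.py .4849 .2565 .14
```

```text
t6.35 pos [ 0.5173 -0.0688  0.1447] F [-0.   0.1  0.5] w 0.0678 q [-21.  24.  87.   0.  69.  22.]
shift [ 0.7201 -0.818   0.0108] turn [ 0.0117 -0.0048  0.001 ]
```

step_arm:
  targets:
    - [[0.08,-0.09,0],[0,0,0]]
    - [[0.16,-0.18,0],[0,0,0]]
    - [[0.25,-0.28,0],[0,0,0]]
    - [[0.34,-0.38,0],[0,0,0]]
    - [[0.43,-0.48,0],[0,0,0]]
    - [[0.52,-0.58,0],[0,0,0]]
    - [[0.6,-0.68,0],[0,0,0]]
    - [[0.67,-0.76,0],[0,0,0]]
    - [[0.72,-0.818,0.01],[0,0,0]]
    - [[0.72,-0.818,0.01],[0,0,0]]
  jaw: 60

```text
time_s: 7.18
position: [0.4814, 0.2609, 0.1355]
tool_rot: [[0.679, 0.735, -0.001], [0.735, -0.679, 0.001], [0.0, -0.001, -1.0]]
ft_force: [-0.5, -0.4, -1.4]
grip_width: 0.06
gripper_force: 0.0
```

```bash
python3 g.py .4849 .2565 .0530; python3 - <<'E'
from h import *
import pickle
d=get_image("top");pickle.dump(d,open("top3.pkl","wb"))
cv2.imwrite("pics/h3.png",cv2.resize(d["img"][160:285,320:450,::-1],None,fx=4.8,fy=4.8,interpolation=cv2.INTER_CUBIC))
E
```

```text
t7.18 pos [0.4814 0.2609 0.1355] F [-0.5 -0.4 -1.4] w 0.06 q [16. 27. 83.  0. 70. 59.]
shift [-0.0027  0.0188  0.2749] turn [-0.0013 -0.0001  0.006 ]
```

View pics/h3.png

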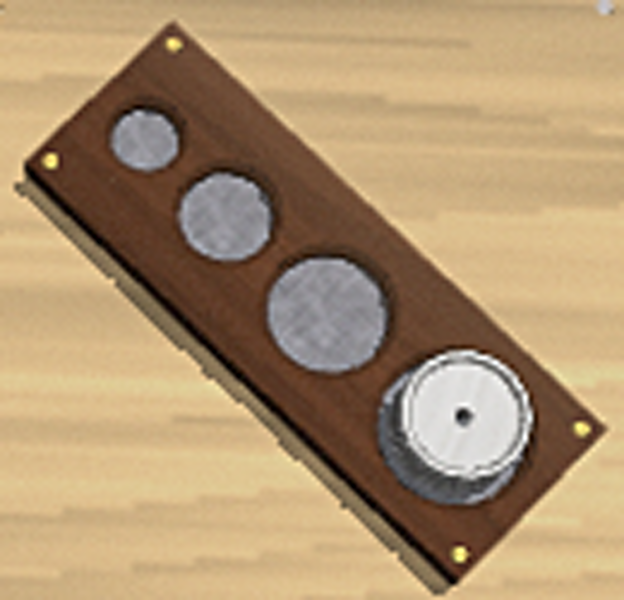

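The 48 die is in its well, with its top centre at crop (464,415).

```bash
python3 - <<'E'
from h import *
import pickle
d=pickle.load(open("top3.pkl","rb"))
f=(np.array([464,415])+.5)/4.8-.5+[320,160]
for z in(.076,.079):print(world(d,[f],z))
E
```

```text
[[ 0.51523646 -0.06767876  0.076     ]]
[[ 0.51460737 -0.06709861  0.079     ]]
```

step_arm:
  targets:
    - [[-0.003,0.019,0.05],[0,0,0.006]]
    - [[-0.003,0.019,0.15],[0,0,0.006]]
    - [[-0.003,0.019,0.22],[0,0,0.006]]
    - [[-0.003,0.019,0.26],[0,0,0.006]]
    - [[-0.003,0.019,0.275],[0,0,0.006]]
    - [[-0.003,0.019,0.275],[0,0,0.006]]
    - [[-0.003,0.019,0.275],[0,0,0.006]]

```text
time_s: 7.82
position: [0.4867, 0.2523, 0.0543]
tool_rot: [[0.685, 0.728, 0.001], [0.728, -0.685, 0.0], [0.001, 0.001, -1.0]]
ft_force: [-0.4, 0.3, 0.3]
grip_width: 0.0601
gripper_force: 0.0
```

step_arm:
  targets:
    - [[0,0,0],[0,0,0]]
    - [[0,0,0],[0,0,0]]
    - [[0,0,0],[0,0,0]]
    - [[0,0,0],[0,0,0]]
    - [[0,0,0],[0,0,0]]
    - [[0,0,0],[0,0,0]]
    - [[0,0,0],[0,0,0]]
    - [[0,0,0],[0,0,0]]
  jaw: 30

```text
time_s: 8.48
position: [0.4866, 0.2527, 0.055]
tool_rot: [[0.685, 0.729, 0.002], [0.729, -0.685, 0.0], [0.002, 0.001, -1.0]]
ft_force: [-0.8, -0.9, 5.1]
grip_width: 0.0361
gripper_force: 39.6
```

step_arm:
  targets:
    - [[0,0,-0.1],[0,0,0]]
    - [[0,0,-0.2],[0,0,0]]
    - [[0,0,-0.27],[0,0,0]]
    - [[0,0,-0.27],[0,0,0]]
    - [[0,0,-0.27],[0,0,0]]

```text
time_s: 8.9
position: [0.4864, 0.2528, 0.1358]
tool_rot: [[0.685, 0.729, 0.003], [0.729, -0.685, 0.001], [0.002, 0.002, -1.0]]
ft_force: [0.0, -0.4, -1.6]
grip_width: 0.0362
gripper_force: 40.4
```

```bash
python3 g.py .5562 -.0229 .135
```

```text
t8.90 pos [0.4864 0.2528 0.1358] F [ 0.  -0.4 -1.6] w 0.0362 q [15. 27. 83. -0. 70. 58.]
shift [-0.5103  0.7989  0.0027] turn [ 0.0019 -0.0029 -0.0051]
```

step_arm:
  targets:
    - [[-0.07,0.11,0],[0,0,0]]
    - [[-0.14,0.22,0],[0,0,0]]
    - [[-0.21,0.33,0],[0,0,0]]
    - [[-0.28,0.44,0],[0,0,0]]
    - [[-0.35,0.55,0],[0,0,0]]
    - [[-0.42,0.66,0],[0,0,0]]
    - [[-0.49,0.76,0],[0,0,0]]
    - [[-0.51,0.799,0],[0,0,-0.005]]
    - [[-0.51,0.799,0],[0,0,-0.005]]
    - [[-0.51,0.799,0],[0,0,-0.005]]

```text
time_s: 9.73
position: [0.5554, -0.0228, 0.1336]
tool_rot: [[0.683, 0.73, -0.002], [0.73, -0.683, 0.001], [-0.001, -0.002, -1.0]]
ft_force: [-0.3, 0.7, -1.0]
grip_width: 0.0361
gripper_force: 40.5
```

```bash
python3 g.py .5562 -.0229 .0630
```

```text
t9.73 pos [ 0.5554 -0.0228  0.1336] F [-0.3  0.7 -1. ] w 0.0361 q [-15.  28.  82.   0.  70.  29.]
shift [0.0017 0.0028 0.2353] turn [-0.0028  0.001  -0.0017]
```

step_arm:
  targets:
    - [[0.002,0.003,0.08],[0,0,0]]
    - [[0.002,0.003,0.14],[0,0,0]]
    - [[0.002,0.003,0.175],[0,0,0]]
    - [[0.002,0.003,0.195],[0,0,0]]
    - [[0.002,0.003,0.21],[0,0,0]]
    - [[0.002,0.003,0.22],[0,0,0]]
    - [[0.002,0.003,0.23],[0,0,0]]
    - [[0.002,0.003,0.237],[0,0,0]]
    - [[0.002,0.003,0.237],[0,0,0]]
    - [[0.002,0.003,0.237],[0,0,0]]

```text
time_s: 10.57
position: [0.5571, -0.0231, 0.0639]
tool_rot: [[0.682, 0.731, 0.0], [0.731, -0.682, -0.0], [0.0, 0.0, -1.0]]
ft_force: [0.0, -0.0, -0.3]
grip_width: 0.0363
gripper_force: 40.5
```

step_arm:
  targets:
    - [[0,0,0.004],[0,0,0]]
    - [[0,0,0.005],[0,0,0]]
    - [[0,0,0.005],[0,0,0]]

```text
time_s: 10.82
position: [0.557, -0.0232, 0.0622]
tool_rot: [[0.682, 0.731, 0.0], [0.731, -0.682, -0.0], [0.0, 0.0, -1.0]]
ft_force: [-0.0, -0.2, -1.0]
grip_width: 0.0363
gripper_force: 40.5
```

step_arm:
  targets:
    - [[0,0,0],[0,0,0]]
    - [[0,0,0],[0,0,0]]
    - [[0,0,0],[0,0,0]]
    - [[0,0,0],[0,0,0]]
    - [[0,0,0],[0,0,0]]
    - [[0,0,-0.05],[0,0,0]]
    - [[0,0,-0.15],[0,0,0]]
    - [[0,0,-0.25],[0,0,0]]
    - [[0,0,-0.25],[0,0,0]]
    - [[0,0,-0.25],[0,0,0]]
  jaw: 58

```text
time_s: 11.65
position: [0.5576, -0.0232, 0.1385]
tool_rot: [[0.682, 0.731, 0.003], [0.731, -0.682, -0.001], [0.002, 0.003, -1.0]]
ft_force: [-0.4, -0.5, -1.1]
grip_width: 0.0577
gripper_force: 0.0
```

```bash
python3 g.py .556 .3308 .138
```

```text
t11.65 pos [ 0.5576 -0.0232  0.1385] F [-0.4 -0.5 -1.1] w 0.0577 q [-15.  27.  82.  -0.  71.  28.]
shift [ 8.594e-01 -8.088e-01  6.000e-04] turn [ 0.0038 -0.002  -0.0001]
```

step_arm:
  targets:
    - [[0.09,-0.085,0],[0,0,0]]
    - [[0.18,-0.17,0],[0,0,0]]
    - [[0.27,-0.255,0],[0,0,0]]
    - [[0.36,-0.34,0],[0,0,0]]
    - [[0.45,-0.425,0],[0,0,0]]
    - [[0.54,-0.51,0],[0,0,0]]
    - [[0.63,-0.595,0],[0,0,0]]
    - [[0.72,-0.68,0],[0,0,0]]
    - [[0.81,-0.765,0],[0,0,0]]
    - [[0.86,-0.81,0],[0,0,0]]
  jaw: 52

```text
time_s: 12.48
position: [0.5539, 0.3348, 0.1353]
tool_rot: [[0.68, 0.733, -0.002], [0.733, -0.68, -0.0], [-0.002, -0.002, -1.0]]
ft_force: [-0.6, -0.2, 0.3]
grip_width: 0.052
gripper_force: 0.0
```

step_arm:
  targets:
    - [[0,0,0],[0,0,0]]
    - [[0,0,0],[0,0,0]]

```text
time_s: 12.65
position: [0.5545, 0.3317, 0.1354]
tool_rot: [[0.681, 0.732, -0.002], [0.732, -0.681, -0.001], [-0.002, -0.001, -1.0]]
ft_force: [-0.2, -0.1, 0.4]
grip_width: 0.0521
gripper_force: 0.0
```

```bash
python3 g.py .556 .3308 .0530
```

```text
t12.65 pos [0.5545 0.3317 0.1354] F [-0.2 -0.1  0.4] w 0.0521 q [20. 36. 66. -0. 78. 63.]
shift [0.0017 0.006  0.2747] turn [-0.0012  0.0032  0.002 ]
```

step_arm:
  targets:
    - [[0.001,0.005,0.05],[0,0,0]]
    - [[0.001,0.005,0.15],[0,0,0]]
    - [[0.001,0.005,0.22],[0,0,0]]
    - [[0.001,0.005,0.26],[0,0,0]]
    - [[0.001,0.005,0.275],[0,0,0]]
    - [[0.001,0.005,0.275],[0,0,0]]
    - [[0.001,0.005,0.275],[0,0,0]]

```text
time_s: 13.23
position: [0.5571, 0.3297, 0.0551]
tool_rot: [[0.683, 0.731, 0.001], [0.731, -0.683, 0.0], [0.0, 0.0, -1.0]]
ft_force: [0.4, 0.4, -0.2]
grip_width: 0.0519
gripper_force: 0.0
```

step_arm:
  targets:
    - [[0,0,0],[0,0,0]]
    - [[0,0,0],[0,0,0]]
    - [[0,0,0],[0,0,0]]
    - [[0,0,0],[0,0,0]]
    - [[0,0,0],[0,0,0]]
    - [[0,0,0],[0,0,0]]
    - [[0,0,0],[0,0,0]]
    - [[0,0,0],[0,0,0]]
  jaw: 20

```text
time_s: 13.9
position: [0.5571, 0.3305, 0.0559]
tool_rot: [[0.682, 0.731, 0.002], [0.731, -0.682, 0.0], [0.002, 0.001, -1.0]]
ft_force: [-0.1, -0.9, 6.5]
grip_width: 0.0263
gripper_force: 39.3
```

step_arm:
  targets:
    - [[0,0,-0.1],[0,0,0]]
    - [[0,0,-0.2],[0,0,0]]
    - [[0,0,-0.27],[0,0,0]]
    - [[0,0,-0.27],[0,0,0]]
    - [[0,0,-0.27],[0,0,0]]

```text
time_s: 14.32
position: [0.5568, 0.3306, 0.1367]
tool_rot: [[0.682, 0.731, 0.002], [0.731, -0.682, 0.001], [0.002, 0.001, -1.0]]
ft_force: [-0.3, 0.9, -1.5]
grip_width: 0.0261
gripper_force: 39.5
```

```bash
python3 g.py .594 .0177 .135
```

```text
t14.32 pos [0.5568 0.3306 0.1367] F [-0.3  0.9 -1.5] w 0.0261 q [20. 36. 66.  0. 78. 63.]
shift [-0.6784  0.802   0.005 ] turn [ 0.0013 -0.0027 -0.0001]
```

step_arm:
  targets:
    - [[-0.08,0.095,0],[0,0,0]]
    - [[-0.16,0.19,0],[0,0,0]]
    - [[-0.24,0.285,0],[0,0,0]]
    - [[-0.32,0.38,0],[0,0,0]]
    - [[-0.4,0.475,0],[0,0,0]]
    - [[-0.48,0.57,0],[0,0,0]]
    - [[-0.56,0.665,0],[0,0,0]]
    - [[-0.64,0.76,0],[0,0,0]]
    - [[-0.679,0.802,0],[0,0,0]]
    - [[-0.679,0.802,0],[0,0,0]]

```text
time_s: 15.15
position: [0.5933, 0.0137, 0.134]
tool_rot: [[0.685, 0.728, -0.003], [0.728, -0.685, -0.0], [-0.002, -0.002, -1.0]]
ft_force: [-0.3, 1.0, -0.1]
grip_width: 0.0259
gripper_force: 39.5
```

step_arm:
  targets:
    - [[0,0,0],[0,0,0]]
    - [[0,0,0],[0,0,0]]

```text
time_s: 15.32
position: [0.5931, 0.0182, 0.1347]
tool_rot: [[0.682, 0.732, -0.002], [0.732, -0.682, 0.001], [-0.001, -0.002, -1.0]]
ft_force: [-0.4, -0.2, -1.5]
grip_width: 0.0261
gripper_force: 39.5
```

```bash
python3 g.py .594 .0177 .0635
```

```text
t15.32 pos [0.5931 0.0182 0.1347] F [-0.4 -0.2 -1.5] w 0.0261 q [-10.  31.  76.   0.  73.  33.]
shift [0.001  0.004  0.2374] turn [-0.0022  0.001   0.0004]
```

step_arm:
  targets:
    - [[0.001,0.003,0.08],[0,0,0]]
    - [[0.001,0.003,0.14],[0,0,0]]
    - [[0.001,0.003,0.175],[0,0,0]]
    - [[0.001,0.003,0.195],[0,0,0]]
    - [[0.001,0.003,0.21],[0,0,0]]
    - [[0.001,0.003,0.22],[0,0,0]]
    - [[0.001,0.003,0.23],[0,0,0]]
    - [[0.001,0.003,0.238],[0,0,0]]
    - [[0.001,0.003,0.238],[0,0,0]]
    - [[0.001,0.003,0.238],[0,0,0]]

```text
time_s: 16.15
position: [0.5946, 0.0169, 0.0645]
tool_rot: [[0.682, 0.731, 0.0], [0.731, -0.682, -0.0], [0.0, 0.0, -1.0]]
ft_force: [-0.4, -0.1, -0.6]
grip_width: 0.0259
gripper_force: 39.5
```

step_arm:
  targets:
    - [[0,0,0.003],[0,0,0]]
    - [[0,0,0.005],[0,0,0]]
    - [[0,0,0.005],[0,0,0]]

```text
time_s: 16.4
position: [0.5946, 0.0169, 0.063]
tool_rot: [[0.682, 0.731, 0.0], [0.731, -0.682, -0.0], [0.0, 0.0, -1.0]]
ft_force: [0.3, -1.4, 1.0]
grip_width: 0.0261
gripper_force: 39.7
```

step_arm:
  targets:
    - [[0,0,0],[0,0,0]]
    - [[0,0,0],[0,0,0]]
    - [[0,0,0],[0,0,0]]
    - [[0,0,0],[0,0,0]]
    - [[0,0,0],[0,0,0]]
    - [[0,0,-0.05],[0,0,0]]
    - [[0,0,-0.15],[0,0,0]]
    - [[0,0,-0.25],[0,0,0]]
    - [[0,0,-0.25],[0,0,0]]
    - [[0,0,-0.25],[0,0,0]]
  jaw: 50

```text
time_s: 17.23
position: [0.5951, 0.0169, 0.1392]
tool_rot: [[0.682, 0.731, 0.003], [0.731, -0.682, -0.001], [0.002, 0.003, -1.0]]
ft_force: [0.2, 0.2, -0.9]
grip_width: 0.05
gripper_force: 0.0
```

```bash
python3 g.py .4774 .3393 .138
```

```text
t17.23 pos [0.5951 0.0169 0.1392] F [ 0.2  0.2 -0.9] w 0.05 q [-10.  31.  75.  -0.  74.  33.]
shift [ 0.5183 -1.0197  0.002 ] turn [ 0.0037 -0.0023 -0.0001]
```

step_arm:
  targets:
    - [[0.06,-0.11,0],[0,0,0]]
    - [[0.12,-0.22,0],[0,0,0]]
    - [[0.18,-0.33,0],[0,0,0]]
    - [[0.24,-0.44,0],[0,0,0]]
    - [[0.29,-0.55,0],[0,0,0]]
    - [[0.35,-0.66,0],[0,0,0]]
    - [[0.41,-0.77,0],[0,0,0]]
    - [[0.46,-0.88,0],[0,0,0]]
    - [[0.51,-0.98,0],[0,0,0]]
    - [[0.518,-1,0],[0,0,0]]
  jaw: 42

```text
time_s: 18.07
position: [0.4784, 0.339, 0.1363]
tool_rot: [[0.679, 0.734, -0.003], [0.734, -0.679, 0.0], [-0.002, -0.002, -1.0]]
ft_force: [0.6, -0.3, -0.2]
grip_width: 0.042
gripper_force: 0.0
```

step_arm:
  targets:
    - [[0,-0.02,0],[0,0,0]]
    - [[0,-0.02,0],[0,0,0]]
    - [[0,-0.02,0],[0,0,0]]

```text
time_s: 18.32
position: [0.4769, 0.3384, 0.1372]
tool_rot: [[0.683, 0.731, -0.001], [0.731, -0.683, -0.001], [-0.001, -0.0, -1.0]]
ft_force: [0.5, -0.0, 0.3]
grip_width: 0.0419
gripper_force: 0.0
```

```bash
python3 g.py .4774 .3393 .0530
```

```text
t18.32 pos [0.4769 0.3384 0.1372] F [ 0.5 -0.   0.3] w 0.0419 q [24. 30. 77. -0. 73. 67.]
shift [ 0.0037 -0.0006  0.2805] turn [-0.0002  0.0014 -0.0012]
```

step_arm:
  targets:
    - [[0.002,-0.001,0.05],[0,0,0]]
    - [[0.002,-0.001,0.15],[0,0,0]]
    - [[0.002,-0.001,0.22],[0,0,0]]
    - [[0.002,-0.001,0.26],[0,0,0]]
    - [[0.002,-0.001,0.28],[0,0,0]]
    - [[0.002,-0.001,0.28],[0,0,0]]
    - [[0.002,-0.001,0.28],[0,0,0]]

```text
time_s: 18.9
position: [0.4776, 0.3395, 0.0542]
tool_rot: [[0.683, 0.73, 0.001], [0.73, -0.683, 0.0], [0.001, 0.0, -1.0]]
ft_force: [0.2, 1.0, 0.5]
grip_width: 0.0422
gripper_force: 0.0
```

step_arm:
  targets:
    - [[0,0,0],[0,0,0]]
    - [[0,0,0],[0,0,0]]
    - [[0,0,0],[0,0,0]]
    - [[0,0,0],[0,0,0]]
    - [[0,0,0],[0,0,0]]
    - [[0,0,0],[0,0,0]]
    - [[0,0,0],[0,0,0]]
    - [[0,0,0],[0,0,0]]
  jaw: 10

```text
time_s: 19.57
position: [0.4775, 0.3401, 0.0548]
tool_rot: [[0.682, 0.731, 0.002], [0.731, -0.682, 0.0], [0.002, 0.001, -1.0]]
ft_force: [-0.3, -1.3, 6.0]
grip_width: 0.0162
gripper_force: 39.0
```

step_arm:
  targets:
    - [[0,0,-0.1],[0,0,0]]
    - [[0,0,-0.2],[0,0,0]]
    - [[0,0,-0.27],[0,0,0]]
    - [[0,0,-0.27],[0,0,0]]
    - [[0,0,-0.27],[0,0,0]]

```text
time_s: 19.98
position: [0.4771, 0.3402, 0.1356]
tool_rot: [[0.682, 0.731, 0.002], [0.731, -0.682, 0.001], [0.002, 0.001, -1.0]]
ft_force: [0.7, -0.3, -0.8]
grip_width: 0.0159
gripper_force: 39.1
```

```bash
python3 g.py .6237 .0488 .135
```

```text
t19.98 pos [0.4771 0.3402 0.1356] F [ 0.7 -0.3 -0.8] w 0.0159 q [24. 30. 77.  0. 73. 67.]
shift [-0.377   1.0199  0.0022] turn [ 0.001  -0.0026 -0.    ]
```

step_arm:
  targets:
    - [[-0.04,0.11,0],[0,0,0]]
    - [[-0.08,0.22,0],[0,0,0]]
    - [[-0.12,0.33,0],[0,0,0]]
    - [[-0.16,0.44,0],[0,0,0]]
    - [[-0.2,0.55,0],[0,0,0]]
    - [[-0.24,0.66,0],[0,0,0]]
    - [[-0.28,0.77,0],[0,0,0]]
    - [[-0.32,0.88,0],[0,0,0]]
    - [[-0.36,0.98,0],[0,0,0]]
    - [[-0.377,1,0],[0,0,0]]

```text
time_s: 20.82
position: [0.6204, 0.0484, 0.1328]
tool_rot: [[0.685, 0.729, -0.002], [0.729, -0.685, -0.001], [-0.002, -0.001, -1.0]]
ft_force: [-0.2, -0.5, -0.3]
grip_width: 0.0161
gripper_force: 39.2
```

step_arm:
  targets:
    - [[0,0.02,0],[0,0,0]]
    - [[0,0.02,0],[0,0,0]]
    - [[0,0.02,0],[0,0,0]]
    - [[0,0.02,0],[0,0,0]]

```text
time_s: 21.15
position: [0.6229, 0.05, 0.1344]
tool_rot: [[0.681, 0.732, -0.001], [0.732, -0.681, 0.0], [-0.0, -0.001, -1.0]]
ft_force: [-1.9, 0.4, -1.3]
grip_width: 0.016
gripper_force: 39.2
```

```bash
python3 g.py .6237 .0488 .0625
```

```text
t21.15 pos [0.6229 0.05   0.1344] F [-1.9  0.4 -1.3] w 0.016 q [-6. 34. 70.  0. 76. 37.]
shift [-0.001   0.0047  0.2398] turn [-0.0011  0.0005  0.0017]
```

step_arm:
  targets:
    - [[-0.001,0.004,0.08],[0,0,0]]
    - [[-0.001,0.004,0.14],[0,0,0]]
    - [[-0.001,0.004,0.175],[0,0,0]]
    - [[-0.001,0.004,0.195],[0,0,0]]
    - [[-0.001,0.004,0.21],[0,0,0]]
    - [[-0.001,0.004,0.22],[0,0,0]]
    - [[-0.001,0.004,0.23],[0,0,0]]
    - [[-0.001,0.004,0.24],[0,0,0]]
    - [[-0.001,0.004,0.24],[0,0,0]]
    - [[-0.001,0.004,0.24],[0,0,0]]

```text
time_s: 21.98
position: [0.6243, 0.0475, 0.0629]
tool_rot: [[0.682, 0.731, 0.0], [0.731, -0.682, -0.0], [0.0, 0.0, -1.0]]
ft_force: [-0.2, -0.7, -0.2]
grip_width: 0.016
gripper_force: 39.2
```

step_arm:
  targets:
    - [[0,-0.004,0.002],[0,0,0]]
    - [[0,-0.004,0.003],[0,0,0]]
    - [[0,-0.004,0.003],[0,0,0]]

```text
time_s: 22.23
position: [0.6233, 0.0484, 0.0619]
tool_rot: [[0.682, 0.731, 0.0], [0.731, -0.682, -0.0], [0.0, 0.0, -1.0]]
ft_force: [0.2, -0.6, -0.7]
grip_width: 0.0163
gripper_force: 39.2
```

step_arm:
  targets:
    - [[0,0,0],[0,0,0]]
    - [[0,0,0],[0,0,0]]
    - [[0,0,0],[0,0,0]]
    - [[0,0,0],[0,0,0]]
    - [[0,0,0],[0,0,0]]
    - [[0,0,-0.05],[0,0,0]]
    - [[0,0,-0.15],[0,0,0]]
    - [[0,0,-0.25],[0,0,0]]
    - [[0,0,-0.35],[0,0,0]]
    - [[0,0,-0.35],[0,0,0]]
  jaw: 42

```text
time_s: 23.07
position: [0.6255, 0.0482, 0.1732]
tool_rot: [[0.682, 0.731, 0.011], [0.731, -0.682, -0.001], [0.006, 0.009, -1.0]]
ft_force: [0.2, 0.6, 0.6]
grip_width: 0.0418
gripper_force: 0.0
```

step_arm:
  targets:
    - [[0.1,-0.1,0],[0,0,0]]
    - [[0.2,-0.2,0],[0,0,0]]
    - [[0.28,-0.3,0],[0,0,0]]
    - [[0.28,-0.4,0],[0,0,0]]
    - [[0.28,-0.5,0],[0,0,0]]
    - [[0.28,-0.6,0],[0,0,0]]
    - [[0.28,-0.6,0],[0,0,0]]
    - [[0.28,-0.6,0],[0,0,0]]
    - [[0.28,-0.6,0],[0,0,0]]

```text
time_s: 23.82
position: [0.5495, 0.2323, 0.1668]
tool_rot: [[0.682, 0.731, 0.0], [0.731, -0.682, -0.0], [0.0, 0.0, -1.0]]
ft_force: [-0.1, 0.2, 0.6]
grip_width: 0.0418
gripper_force: 0.0
```

```bash
python3 - <<'E'
from h import *
import pickle
o=[]
for n,(x,y,w,h) in {"top":(320,160,130,125),"scene":(160,160,300,240)}.items():
    d=get_image(n);pickle.dump(d,open(n+"4.pkl","wb"))
    k=400/w
    c=cv2.resize(d["img"][y:y+h,x:x+w,::-1],(400,int(k*h)),interpolation=cv2.INTER_CUBIC)
    o.append(cv2.copyMakeBorder(c,0,400-c.shape[0],0,0,cv2.BORDER_CONSTANT))
cv2.imwrite("pics/h4.png",np.hstack(o))
E
```

```text
(no output)
```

View pics/h4.png

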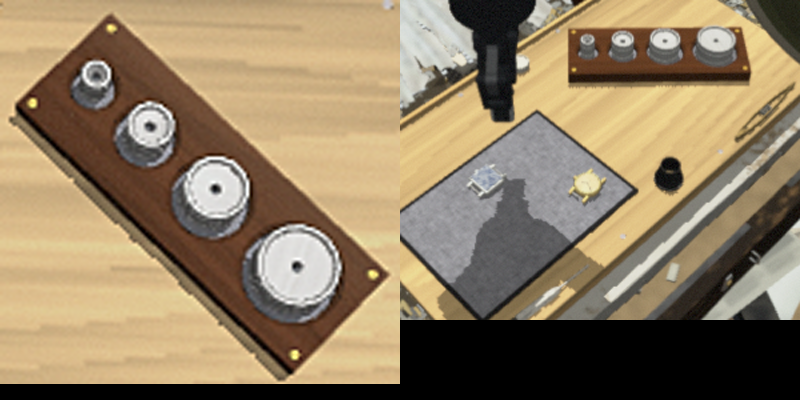

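All four dies stand in their wells in order, at about (97,72), (150,125), (216,187) and (297,265). The watches look unmoved. I'll check the numbers and then hand in.

```bash
python3 - <<'E'
from h import *
import pickle
d=pickle.load(open("top4.pkl","rb"));k=400/130
uv=(np.array([(97,72),(150,125),(216,187),(297,265)])+.5)/k-.5+[320,160]
W=np.array([[.6233,.0484],[.5936,.0173],[.5573,-.0217],[.5144,-.0679]])
print(((world(d,uv,.076)[:,:2]-W)*1000).round(1))
R=cv2.Rodrigues(np.array(d["rvec"],float))[0];C=-R.T@np.ravel(d["tvec"])
for p,r in zip(uv,(2.5,4,6,8)):
    o=[]
    for dx,dy in((r,0),(-r,0),(0,r),(0,-r)):
        q=p+[dx,dy];z=d["z_map"][int(round(q[1])),int(round(q[0]))];w=world(d,[q],0)[0]
        o.append(round(float((C+z/((R@(w-C))[2])*(w-C))[2])*1000,1))
    print(o)
E
```

```text
[[ 1.8 -0.4]
 [ 0.8 -0.6]
 [ 1.9  0.2]
 [ 1.3  0.4]]
[74.2, 74.8, 69.5, 917.5]
[74.1, 73.1, 74.5, 73.6]
[72.3, 74.1, 72.7, 72.5]
[71.7, 74.0, 74.2, 70.5]
```

```bash
python3 -c "
from rig import close_job;print(close_job())"
```

```text
the job is handed in; nothing more can be done
None
```

I put all four dies cup up in their matching wells, smallest to largest, and handed the job in at about 24 s of the 80 s. By the camera check they sit within about 2 mm of centre at seated height, and the watches look unmoved.

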